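# Scan a finished balm tin

### The job

Book in the one closed tin (the one with its wooden lid on): slide it along the table, without lifting it, fully home into the V-shaped stop beside the red window of the scanner. Then gently squeeze the scanner's red trigger all the way in, keep it squeezed for a good second, and let go completely. Leave the tin home in the stop, do not pull the trigger before the tin is there, and do not push the other things about.

Things in the scene. Friction and masses are not known exactly. Their poses are not given: they have to be found in the camera images.
- closed_tin: the only closed tin: round bamboo tin with its bamboo lid on and a white bar-code band round it, 70 mm diameter, 41 mm tall, about 0.1 kg, loose, standing on the table. Origin at the centre of its underside, z up. (The other tins are open and show pink balm.)
- tin_centre (a point): point on the axis of the closed tin, 20 mm above its underside
- scanner: fixed scanning station: yellow and black pistol-shaped code scanner lying on its side in a dark bracket, axis 40 mm above the table. Origin on the table under the middle of its head, z up. Head: 60 mm wide in x, from y = -75 mm (red window) to +74 mm, 68 mm high. Black grip: along -x from x = -27 to -135 mm, y = -14 to +20 mm, z = 23 to 57 mm.
- scan_spot (a point): where the closed tin's axis stands when home in the V stop (touching both walls): scanner frame x = 0, y = -160 mm, 20 mm above the table, over a green ring drawn on it. The V: two aluminium walls, 22 mm high, 36 mm long, at 45 degrees, on the +x side of this point; open to -x, where the table is bare. Slide the tin in along the scanner's +x.
- squeeze_point (a point): scanner frame x = -62, y = 2, z = 40 mm: about midway between the grip's back (y = +20 mm) and the squeezed trigger (y = -21 mm). Fingers reaching down and closing along the scanner's y take grip and trigger: 57 mm wide while released (trigger out to y = -36 mm), 41 mm squeezed. Below is only a strut 14 mm wide, 4 mm high under the grip's middle.
- trigger_pad (a point): middle of the outer (-y) face of the red trigger, 34 mm from its hinge; the trigger is 20 mm high (z = 30 to 50 mm) and reaches from the head to x = -78 mm
- scan_trigger (a joint): red trigger, hinged beside the head about the vertical: 0 = released (a spring returns it), 0.35 rad = all the way in at its stop, moving towards the scanner's +y. It needs about 10 N. Thin plastic: finger forces on the scanner above 80 N in all (40 N a finger) are too much, so use the gripper's lightest force.
- spatula: bystander: palette knife with a wooden handle, 231 mm long, lying near the robot; origin at the centre of its underside
- tweezers: bystander: steel tweezers, 132 mm, lying near the robot; origin at the centre of its underside
- marker: bystander: blue and grey marker pen, 132 mm, at the left; origin at the centre of its underside
- tin_07: bystander: open tin with pink balm, 70 mm diameter, 31 mm tall, at the right; origin at the centre of its underside
- tin_13: bystander: open tin with pink balm, 70 mm diameter, 31 mm tall, at the right; origin at the centre of its underside
- tin_02: bystander: open tin with pink balm, 70 mm diameter, 31 mm tall, at the right; origin at the centre of its underside

How it is judged:
By the outcome, as a careful person would: the job done as asked, in the order asked, and still so for the second after the job is handed in, with the robot touching nothing.
It also fails if it takes over 54 s, if anything falls off the work surface, if the arm or the gripper's body presses on something with over 40 N, if the wrist force passes 120 N, or if a joint passes its speed limit or range.

### The arm

A 6-joint arm with a two-finger parallel gripper is mounted at the origin on a cart in front of the work surface, level with it; the furniture and walls round the work are solid. World frame = base frame: x ahead of the robot, y to its left, z up, the work surface at z = 0. Lengths are in m, angles in rad, forces in N, time in s.
With the tool pointing down it reaches from about 0.375 to 0.9 m from the base axis. Payload 3.1 kg.
Tool frame: the origin (TCP) lies on the centre line of the jaws, within the pads' length; the fingertips stand 11 mm ahead of it and the grasp point (between the pads) lies 8 mm behind it; x points along the fingers, y is the direction in which the jaws open and shut, and the axes are right-handed (so a half turn about x gives the same grasp; the last joint's range is limited). The gripper opens to 87 mm and grips with 3 to 60 N. Pads are 19 mm wide; open, the fingers measure 117 mm over their backs; the gripper's body (75 mm by 190 mm) begins 51 mm behind the grasp point.
Start: joints at [-1.407, 0.527, 1.433, -0, 1.181, -0.178], TCP at [0.21, -0.589, 0.234] pointing down, gripper open.
Joint ranges: [-3.08, 3.08], [-0.75, 2.2], [0.22, 2.44], [-1.43, 4.57], [0, 2.65], [-2.85, 2.85]. Speed limits (rad/s): [2.79, 2.79, 3.14, 3.14, 3.14, 3.14].

### API

Orientations are given as a unit quaternion [x, y, z, w].
In Python, from rig import robot, camera, camera_info gives the robot as it stands.
- The arm moves only by the shell command python3 -m inch 'ROWS' [FORCE]. ROWS is JSON, a list that holds one entry, the list of rows, each a list of 5 numbers: the shift along the tool's x, y, z in cm, then the turn about the tool's x in rad, then the opening, from 0 (shut) to 1 (fully open). A call has 1 to 8 rows; each row shifts and turns the pose as measured when the row begins, along the tool's axes as they then stand; what a row does not reach is not made up. A row lasts 1/12 s, in which the tool goes at most 41.7 mm and 7.16 degrees, less where a joint would pass 70% of its speed; a pose out of reach is approached as far as the arm can. A call with a gripper value outside its range is refused whole. The fingers move at their own pace and stop on an object; FORCE is the grip in N (left out, the last holds). Time passes only in rows, so rows that do not move let the fingers close. It gives the time, the measured TCP pose, the force and the opening at its end, in the units of the state.
- robot.get_obs(): the state, without advancing time (a new reading comes with each control period).
- camera(name): name is "scene" or "side" or "wrist"; returns the picture (480x640x3 uint8, red, green, blue); there is no depth.
- camera_info(name): a dict with "camera_matrix" (3x3 intrinsics, pixels), "rvec" (rotation vector, rad) and "tvec" (3), from world to camera coordinates, as OpenCV has them. Camera axes: x right, y down, z forward; pixel columns grow to the right and rows downward; lengths in m; the calibration is good to about 2 mm. A picture is of the moment at which its call begins: read the wrist's pose just before it. camera_info takes no time and is no camera call; for the wrist camera it gives the pose at the moment of the call.
- robot.hand_in(): hands the job in, once; it reports no verdict.
The state is a dict: "time": time; "q": joint angles; "joint_velocities": joint speeds; "joint_torque": joint torques, N m; "position": TCP position; "tool_rot": TCP orientation; "ft_force": force on the tool from outside, world axes, zero at the start; "moment": the same for the moment, N m; "grip_width": finger opening in m.
Only numpy, scipy, OpenCV 4.12 (cv2) and the standard library are available. Lean on these libraries where they do the work, as an engineer would, in place of code of your own. Each camera call takes 0.05 s, during which the arm holds its last target. There are 200 camera calls.

## Working session

There is one attempt and no reset: what is moved stays moved. The work goes in short steps, Python scripts to look and compute and a shell command to move; the robot and the scene stay as the last step left them, time stands still between calls to the robot, and variables do not carry over. Pictures are saved under pics/ and viewed, about 8 in all and at most 12, crops included, and the job is handed in when it is done.

```bash
mkdir -p pics; ls; cat > h.py <<'E'
import numpy as np, cv2
from rig import robot, camera, camera_info
from scipy.spatial.transform import Rotation as R
def ray(info,uv):
    K=np.array(info['camera_matrix'],float); Rm=cv2.Rodrigues(np.array(info['rvec'],float))[0]; t=np.array(info['tvec'],float).ravel()
    uv=np.atleast_2d(uv).astype(float)
    d=np.c_[uv,np.ones(len(uv))]@np.linalg.inv(K).T@Rm
    return -Rm.T@t, d
def onplane(info,uv,z):
    c,d=ray(info,uv); return c+d*((z-c[2])/d[:,2])[:,None]
def proj(info,P):
    return cv2.projectPoints(np.atleast_2d(P).astype(float),np.array(info['rvec'],float),np.array(info['tvec'],float),np.array(info['camera_matrix'],float),None)[0][:,0]
def save(n,im): cv2.imwrite('pics/'+n,cv2.cvtColor(im,cv2.COLOR_RGB2BGR))
E
python3 - <<'E'
from h import *
o=robot.get_obs(); print(o)
for n in('scene','side','wrist'):
    i=camera_info(n); save(n+'0.png',camera(n)); print(n,ray(i,[320,240]),i['camera_matrix'][0][0])
E
```

```text
pics
{'time': 0.0, 'q': array([-1.40649553e+00,  5.28481170e-01,  1.43389418e+00, -1.16435950e-05,
        1.18139883e+00, -1.78539368e-01]), 'joint_velocities': array([ 0.00072277,  0.00020716, -0.00135515, -0.00024354,  0.00182641,
       -0.00063113]), 'joint_torque': array([ 1.49333155e-04, -4.40036881e+01, -1.76591080e+01,  6.34523551e-02,
        5.81700832e-02, -1.53030060e-04]), 'position': array([ 0.20998597, -0.58791719,  0.23256498]), 'tool_rot': array([ 0.69674409,  0.12139231, -0.69674072,  0.11984972]), 'ft_force': array([ 0.79936895,  0.73521917, -0.11846988]), 'moment': array([-0.00685232,  0.0383461 , -0.00751917]), 'grip_width': 0.08680161081367607}
scene (array([0.00828424, 0.44768218, 0.95367442]), array([[ 0.45288328, -0.42769683, -0.78230196]])) 444.4467535080053
side (array([0.01559042, 0.90797823, 1.01357067]), array([[ 0.35642188, -0.6452371 , -0.6759297 ]])) 558.5049973219787
wrist (array([ 0.27176919, -0.56602219,  0.38380428]), array([[-0.23585965, -0.08130785, -0.96838992]])) 426.6222950799704
```

View pics/scene0.png

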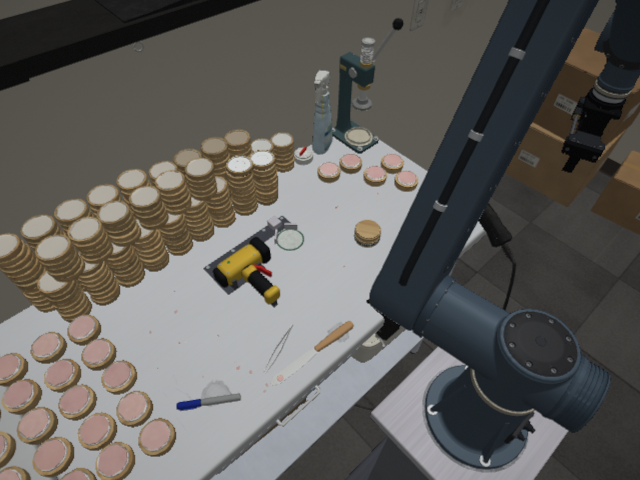

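View pics/side0.png

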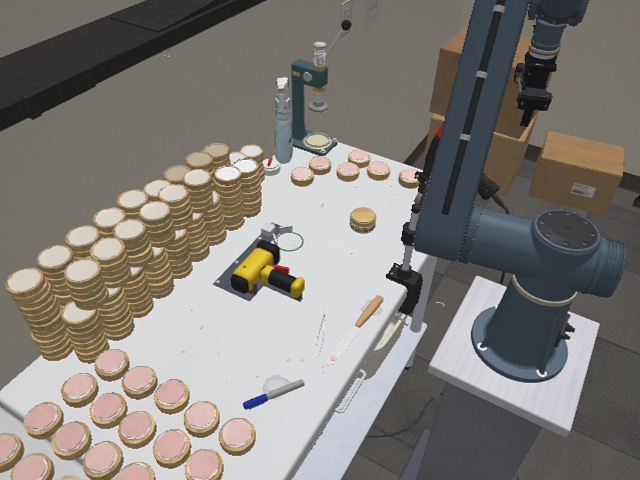

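The scene view shows the closed tin at about (368,232), the green ring at (290,239), and the yellow scanner at (243,265) with its red trigger at (263,269). The side view shows the tin at (363,218), the ring at (289,241) and the trigger at (277,268).

```bash
python3 - <<'E'
from h import *
a=[];
for n,(x0,y0,x1,y1) in (('scene',(195,190,395,310)),('side',(205,190,405,310))):
    im=cv2.cvtColor(cv2.imread(f'pics/{n}0.png'),cv2.COLOR_BGR2RGB); i=camera_info(n)
    hsv=cv2.cvtColor(im,cv2.COLOR_RGB2HSV)
    sub=np.zeros(im.shape[:2],np.uint8); sub[y0:y1,x0:x1]=255
    def blob(m):
        m=cv2.bitwise_and(m,sub); k,l,s,c=cv2.connectedComponentsWithStats(m); j=1+np.argmax(s[1:,4]); return l==j,s[j],c[j]
    g=blob(cv2.inRange(hsv,(40,40,40),(95,255,255)))
    cn=np.argwhere(g[0])[:,::-1]; h=cv2.convexHull(cn.astype(np.int32)); P=onplane(i,h[:,0],0)
    (c,r)=cv2.minEnclosingCircle(P[:,:2].astype(np.float32)); print(n,'ring',g[1],c,r)
    t=cv2.inRange(hsv,(8,60,60),(25,255,255)); t[:, :330]=0; b=blob(t); print('tin',b[1],b[2],onplane(i,b[2],0.035))
    r_=cv2.inRange(hsv,(0,150,80),(6,255,255))|cv2.inRange(hsv,(174,150,80),(180,255,255)); b=blob(r_); print('red',b[1],b[2],onplane(i,b[2],0.045))
    a.append(cv2.resize(im[y0:y1,x0:x1],None,fx=4,fy=4,interpolation=cv2.INTER_CUBIC)[:300*2])
save('crop.png',cv2.resize(np.vstack(a),None,fx=.62,fy=.62,interpolation=cv2.INTER_AREA))
E
```

```text
scene ring [298 231   6  17  21] (0.6035420894622803, -0.03128618001937866) 0.028240658342838287
tin [355 220  26  24 503] [367.3638171  231.57654076] [[ 0.47667332 -0.16894522  0.035     ]]
red [254 265  17  11  62] [262.5        268.98387097] [[0.56153333 0.11923797 0.045     ]]
side ring [279 232  24  19  46] (0.6188197731971741, -0.012193539179861546) 0.037973806262016296
tin [350 207  26  22 456] [362.59429825 217.6995614 ] [[ 0.47826727 -0.16439908  0.035     ]]
red [271 264  18  10  76] [280.71052632 268.06578947] [[0.55679449 0.12077913 0.045     ]]
```

View pics/crop.png

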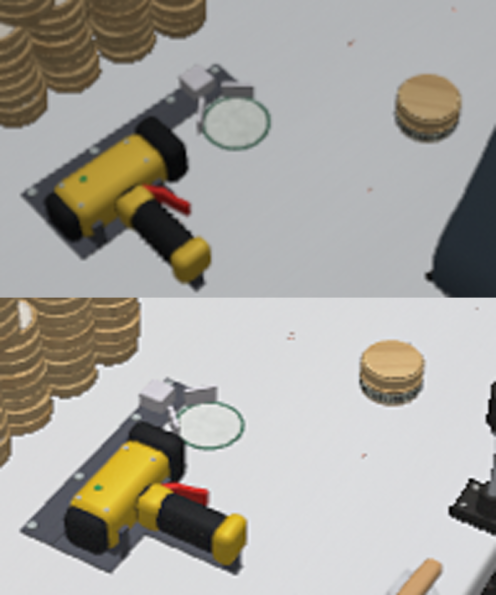

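```bash
python3 - <<'E'
from h import *
for n,off,ring,e0,e1,grip,tin in (('scene',(195,190),(235,122),(22,192),(215,66),(192,258),(428,92)),('side',(205,190-120),(209,425),(22,530),(165,379),(231,538),(392,358))):
    i=camera_info(n); f=lambda p,z:onplane(i,np.array(p)/2.48+off,z)[0]
    a,b=f(e0,.003),f(e1,.003); d=a-b
    print(n,'ring',f(ring,0),'yaw of scanner y',np.degrees(np.arctan2(d[1],d[0])),np.linalg.norm(d),'gripend',f(grip,.05),'tintop',f(tin,.041))
E
```

```text
scene ring [ 0.61778674 -0.01372243  0.        ] yaw of scanner y 90.39996428741328 0.26245977278751964 gripend [0.4857786  0.14784404 0.05      ] tintop [ 0.48408372 -0.17667613  0.041     ]
side ring [ 0.61725128 -0.01162243  0.        ] yaw of scanner y 91.59179484253684 0.264908993380487 gripend [0.48551797 0.1552393  0.05      ] tintop [ 0.48073996 -0.17105814  0.041     ]
```

```bash
python3 - <<'E'
from h import *
o=robot.get_obs(); M=R.from_quat(o['tool_rot']).as_matrix(); print(M.round(3))
i=camera_info('side')
for p in ((405,290),(410,235),(440,150),(490,190)): print(p,onplane(i,p,0)[0],onplane(i,p,.3)[0])
i=camera_info('scene')
for p in ((390,325),(495,225),(485,195)): print(p,onplane(i,p,0)[0],onplane(i,p,.3)[0])
a=cv2.imread('pics/side0.png')[60:330,380:540]; a=cv2.resize(a,None,fx=2,fy=2)
b=cv2.imread('pics/wrist0.png'); b=cv2.resize(b,None,fx=.75,fy=.75)
c=np.zeros((540,800,3),np.uint8); c[:a.shape[0],:320]=a; c[:360,320:800]=b; cv2.imwrite('pics/c2.png',c)
E
```

```text
[[-0.     0.336 -0.942]
 [ 0.002 -0.942 -0.336]
 [-1.    -0.002 -0.   ]]
(405, 290) [ 0.2813184  -0.01252634  0.        ] [0.20266735 0.25992765 0.3       ]
(410, 235) [ 0.35184468 -0.20583257  0.        ] [0.25231903 0.12383684 0.3       ]
(440, 150) [ 0.43505138 -0.64303439  0.        ] [ 0.31089794 -0.18396054  0.3       ]
(490, 190) [ 0.22818897 -0.51911602  0.        ] [ 0.16526335 -0.09671994  0.3       ]
(390, 325) [ 2.57803568e-01 -2.34797498e-02  1.11022302e-16] [0.17931158 0.12473496 0.3       ]
(495, 225) [ 0.27009904 -0.47995119  0.        ] [ 0.18773924 -0.18814299  0.3       ]
(485, 195) [ 3.58019660e-01 -5.58834057e-01  1.11022302e-16] [ 0.24800242 -0.24221146  0.3       ]
```

View pics/c2.png

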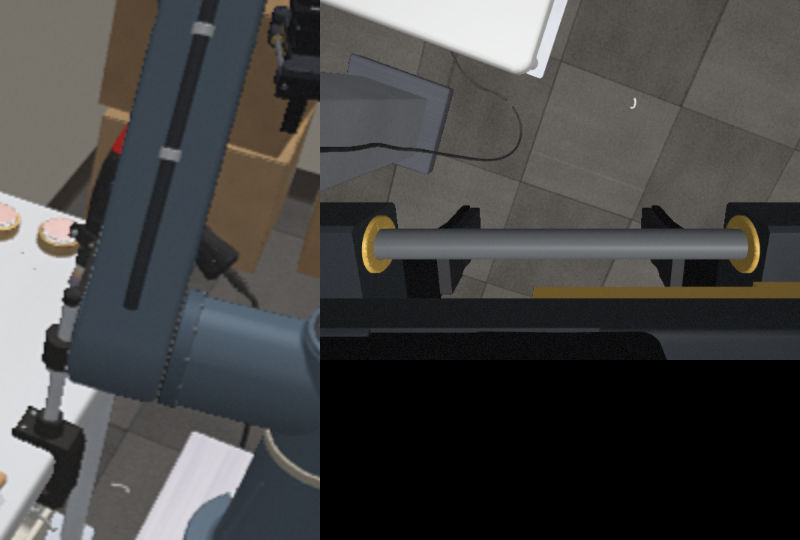

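```bash
python3 - <<'E'
from h import *
s,c=camera_info('side'),camera_info('scene')
def tri(ps,pc):
    o1,d1=ray(s,ps);o2,d2=ray(c,pc);d1=d1[0];d2=d2[0]
    k=np.linalg.lstsq(np.c_[d1,-d2],o2-o1,rcond=None)[0]; a,b=o1+k[0]*d1,o2+k[1]*d2
    return (a+b)/2,np.linalg.norm(a-b)
print('gun end',tri((495,193),(502,238)))
for x,y in((.28,-.02),(.29,-.05),(.3,-.1)):
    P=[(x,y,z) for z in (0,.1,.2,.3)]; print(x,y,proj(s,P).round().tolist(),proj(c,P).round().tolist())
a=cv2.imread('pics/scene0.png')[150:390,340:540]; a=cv2.resize(a,None,fx=2.5,fy=2.5,interpolation=cv2.INTER_CUBIC); cv2.imwrite('pics/c3.png',a)
E
```

```text
gun end (array([ 0.19036171, -0.31787443,  0.14134666]), np.float64(0.013289333510187747))
0.28 -0.02 [[407.0, 288.0], [412.0, 259.0], [418.0, 227.0], [425.0, 191.0]] [[382.0, 320.0], [388.0, 298.0], [394.0, 273.0], [402.0, 243.0]]
0.29 -0.05 [[408.0, 279.0], [413.0, 250.0], [419.0, 218.0], [426.0, 182.0]] [[387.0, 310.0], [393.0, 288.0], [400.0, 262.0], [408.0, 231.0]]
0.3 -0.1 [[412.0, 266.0], [418.0, 237.0], [424.0, 205.0], [431.0, 169.0]] [[398.0, 295.0], [404.0, 273.0], [412.0, 246.0], [421.0, 215.0]]
```

View pics/c3.png

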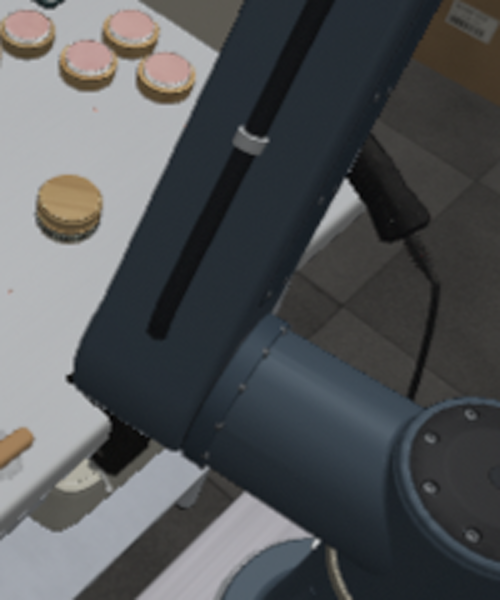

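The crop shows the pistol-like tool on a clamp behind the upper arm. Its handle end triangulates to about (0.19, -0.32, 0.14), so I'll go up and outward first to keep clear of it.

```bash
python3 -m inch '[[[-4,0,0,0.11,1],[-4,0,0,0.11,1],[-4,0,0,0.11,1],[-2,0,-3.5,0,1],[-1,-1,-3.8,0,1],[0,-1.5,-3.8,0,1],[0,-1.5,-3.8,0,1],[0,-1.5,-3.8,0,1]]]' 3; python3 -m inch '[[[0,-2,-3.5,0,1],[0,-2,-3.5,0,1],[0,-3,-2,0,1],[0,-3.8,0,0,1],[0,-3.8,0,0,1],[0,-3.8,0,0,1]]]'
python3 - <<'E'
from h import *
print(R.from_quat(robot.get_obs()['tool_rot']).as_matrix().round(3))
for n in('scene','side','wrist'): save(n+'1.png',camera(n))
a=cv2.imread('pics/side1.png')[60:330,330:530]
cv2.imwrite('pics/c4.png',np.hstack([cv2.resize(a,None,fx=1.778,fy=1.778),cv2.resize(cv2.imread('pics/wrist1.png')[:,150:],None,fx=.9,fy=1)]) )
E
```

```text
time: 0.82
position: [0.3947, -0.5371, 0.386]
tool_rot: [-0.706, 0.005, 0.708, 0.011]
ft_force: [0.9, -0.9, -0.7]
grip_width: 0.0871
time: 1.32
position: [0.5002, -0.3499, 0.3813]
tool_rot: [-0.706, 0.003, 0.708, 0.011]
ft_force: [0.5, 0.9, 0.6]
grip_width: 0.0869
[[-0.002 -0.019 -1.   ]
 [ 0.011 -1.     0.019]
 [-1.    -0.011  0.002]]
```

View pics/c4.png

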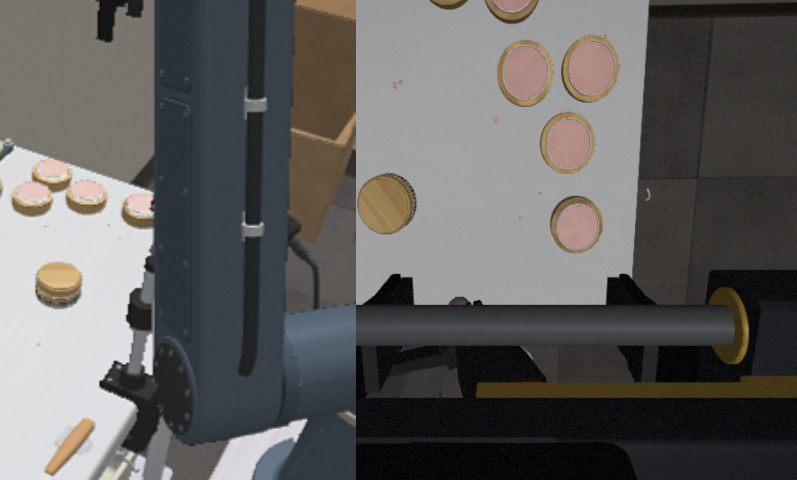

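```bash
python3 - <<'E'
from h import *
s,c=camera_info('side'),camera_info('wrist')
def tri(ps,pc):
    o1,d1=ray(s,ps);o2,d2=ray(c,pc);d1=d1[0];d2=d2[0]
    k=np.linalg.lstsq(np.c_[d1,-d2],o2-o1,rcond=None)[0]; a,b=o1+k[0]*d1,o2+k[1]*d2
    return (a+b)/2,np.linalg.norm(a-b)
print(tri((414,207),(263,303)),tri((408,233),(263,303)))
for z in (0,.1,.2,.3): print(z,onplane(c,[(263,303),(343,382),(270,370)],z).round(3).tolist(), onplane(s,(414,207),z))
im=cv2.cvtColor(cv2.imread('pics/wrist1.png'),cv2.COLOR_BGR2HSV)
m=cv2.inRange(im,(8,60,60),(25,255,255)); m[:, 230:]=0; m[:150]=0; m[290:]=0
u=np.argwhere(m)[:,::-1]; print(u.min(0),u.max(0))
# lid top: left/lower circle
print('tin',onplane(c,[(183.5,204)],.041))
E
```

```text
(array([ 0.36760785, -0.26983059,  0.04863674]), np.float64(0.013173996489896771)) (array([ 0.35158489, -0.25159309, -0.02194298]), np.float64(0.0426034668452485))
0 [[0.341, -0.265, 0.0], [0.22, -0.372, 0.0], [0.24, -0.27, 0.0]] [[ 0.39041972 -0.32357876  0.        ]]
0.1 [[0.383, -0.281, 0.1], [0.285, -0.368, 0.1], [0.301, -0.285, 0.1]] [[ 0.35343865 -0.20207199  0.1       ]]
0.2 [[0.425, -0.297, 0.2], [0.349, -0.364, 0.2], [0.362, -0.3, 0.2]] [[ 0.31645758 -0.08056522  0.2       ]]
0.3 [[0.467, -0.313, 0.3], [0.414, -0.36, 0.3], [0.423, -0.316, 0.3]] [[0.27947651 0.04094155 0.3       ]]
[ 74 174] [213 289]
tin [[ 0.48376589 -0.18447134  0.041     ]]
```

```bash
python3 -m inch '[[[0,-3.8,0,0,1],[0,-3.8,0,0,1],[0,-3.8,0,0,1],[0,-3.8,0,0,1],[0,-3.8,0,0,1],[0,-3.8,0,0,1],[0,-3.8,0,0,1],[0,-1,0,0,1]]]'
python3 - <<'E'
from h import *
save('wrist2.png',camera('wrist')); print(robot.get_obs()['position'])
for n in('scene','side'): save(n+'2.png',camera(n))
a=cv2.imread('pics/side2.png')[60:330,330:470]
cv2.imwrite('pics/c5.png',np.hstack([cv2.resize(a,None,fx=1.15,fy=1.778),cv2.imread('pics/wrist2.png')])[:, :800] )
E
```

```text
time: 2.13
position: [0.5073, -0.0759, 0.3815]
tool_rot: [-0.707, 0.01, 0.707, 0.013]
ft_force: [-0.9, -0.9, -0.2]
grip_width: 0.0871
[ 0.50756413 -0.07627755  0.38152342]
```

View pics/c5.png

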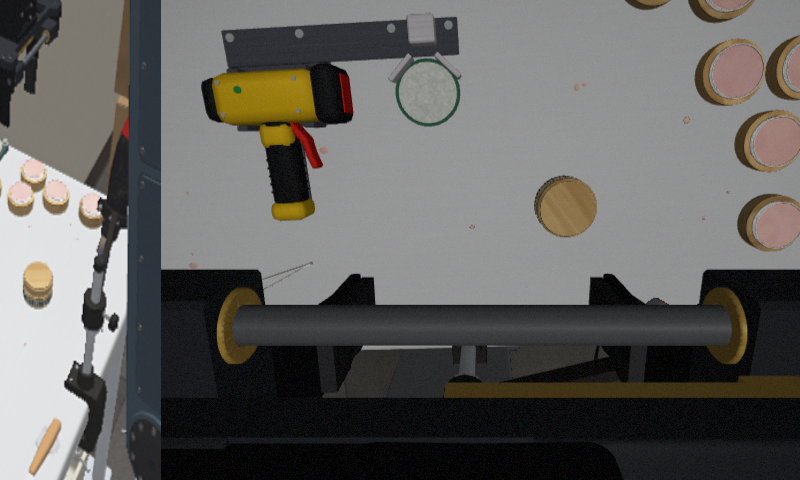

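The wrist view (offset 161 px) shows the ring at (267,93), the lid at (405,207), the V walls at (240,68) and (286,66), the trigger at (146,147) and the grip at (128,175).

```bash
python3 - <<'E'
from h import *
c=camera_info('wrist'); s=camera_info('side'); o=robot.get_obs(); M=R.from_quat(o['tool_rot']).as_matrix()
im=cv2.imread('pics/wrist2.png'); hsv=cv2.cvtColor(im,cv2.COLOR_BGR2HSV)
def hull(m,box):
    z=np.zeros_like(m); x0,y0,x1,y1=box; z[y0:y1,x0:x1]=m[y0:y1,x0:x1]
    return cv2.convexHull(np.argwhere(z)[:,::-1].astype(np.int32))[:,0]
g=hull(cv2.inRange(hsv,(40,50,20),(95,255,200)),(225,50,305,135)); p=onplane(c,g,0)[:,:2].astype(np.float32); print('ring',cv2.fitEllipse(p))
spot=np.array(cv2.fitEllipse(p)[0])
t=hull(cv2.inRange(hsv,(8,70,110),(25,255,255)),(365,165,445,245)); p=onplane(c,t,.041)[:,:2].astype(np.float32); print('tin',cv2.fitEllipse(p),t.min(0),t.max(0)); tin=np.array(cv2.fitEllipse(p)[0])
e=onplane(c,[(61,30),(297,17),(65,70),(298,53)],.003); print(e.round(4)); yaws=[np.degrees(np.arctan2(*(e[a]-e[b])[[1,0]])) for a,b in((0,1),(2,3))]; print('y yaw',yaws)
th=np.radians(np.mean(yaws)-90); X=np.array([np.cos(th),np.sin(th)]);Y=np.array([-X[1],X[0]]); O=spot+.16*Y
print('scanner',O,'sq',O-.062*X+.002*Y, 'sq to px',proj(c,[*(O-.062*X+.002*Y),.057]))
for q,z in (((185,95),.04),((131,212),.055),((129,170),.057)):
    d=onplane(c,q,z)[0,:2]-O; print(q,'in scanner',(d@X).round(4),(d@Y).round(4))
r=onplane(c,[(160,165)],.05)[0,:2]-O; print('trigger tip',r@X,r@Y)
print(M.round(3)); print('tin-tcp',tin-o['position'][:2],'spot-tin',spot-tin)
def tri(ps,pc):
    o1,d1=ray(s,ps);o2,d2=ray(c,pc);d1=d1[0];d2=d2[0]
    k=np.linalg.lstsq(np.c_[d1,-d2],o2-o1,rcond=None)[0]; a,b=o1+k[0]*d1,o2+k[1]*d2
    return (a+b)/2,np.linalg.norm(a-b)
f=lambda x,y:(330+x/1.15,60+y/1.778)
print('rod',tri(f(95,305),(305,375)),tri(f(113,322),(305,375)), 'knob',tri(f(113,205),(655-161,303)))
E
```

```text
ring ((0.6188878417015076, -0.020489519461989403), (0.07536079734563828, 0.07588796317577362), 22.22622299194336)
tin ((0.4820815920829773, -0.18048173189163208), (0.06607885658740997, 0.06836240738630295), 91.76602935791016) [378 179] [435 236]
[[ 0.6948  0.2085  0.003 ]
 [ 0.6986 -0.0608  0.003 ]
 [ 0.6522  0.2118  0.003 ]
 [ 0.6607 -0.0601  0.003 ]]
y yaw [np.float64(90.80230336059806), np.float64(91.80314168441723)]
scanner [0.61525027 0.13946913] sq [0.55322082 0.14005905] sq to px [[118.01179671 156.89801301]]
(185, 95) in scanner -0.0006 -0.0751
(131, 212) in scanner -0.1241 -0.001
(129, 170) in scanner -0.0768 -0.0076
trigger tip -0.07383272751400395 -0.04000591080864836
[[-0.    -0.035 -0.999]
 [ 0.001 -0.999  0.035]
 [-1.    -0.001  0.   ]]
tin-tcp [-0.02604247 -0.10021721] spot-tin [0.13680625 0.15999221]
rod (array([ 0.31385359, -0.0635661 ,  0.13253031]), np.float64(0.022010797357699598)) (array([ 0.28466359, -0.06843268,  0.10581798]), np.float64(0.04737742793083315)) knob (array([ 0.37453879, -0.27287807,  0.13230847]), np.float64(0.05535044390452479))
```

```bash
cat > m.py <<'E'
from h import *
def hull(m,cen,r):
    z=np.zeros_like(m); cv2.circle(z,tuple(int(v) for v in cen),int(r),255,-1); z&=m
    n,l,s,_=cv2.connectedComponentsWithStats(z); z=(l==1+np.argmax(s[1:,4])).astype(np.uint8)
    return cv2.convexHull(np.argwhere(z)[:,::-1].astype(np.int32))[:,0]
def circ(n,kind,guess):
    o=robot.get_obs(); c=camera_info(n); im=camera(n); hsv=cv2.cvtColor(im,cv2.COLOR_RGB2HSV)
    z=0 if kind=='ring' else .041
    q=proj(c,[[*guess,z],[guess[0],guess[1]+.045,z]]); r=np.linalg.norm(q[1]-q[0])*1.15
    m=cv2.inRange(hsv,(40,45,20),(95,255,200)) if kind=='ring' else cv2.inRange(hsv,(8,70,110),(25,255,255))
    h=hull(m,q[0],r); P=onplane(c,h,z)[:,:2].astype(np.float32); e=cv2.fitEllipse(P)
    print(n,kind,np.round(e[0],4),np.round(e[1],4),'tcp',o['position'].round(4)); return np.array(e[0]),o,c,im
E
python3 - <<'E'
from m import *
for n in('wrist','side','scene'):
    for k,g in(('ring',(.618,-.015)),('tin',(.482,-.177))):
        try: circ(n,k,g)
        except Exception as x: print(n,k,x)
save('wrist3.png',camera('wrist')); print(np.abs(cv2.imread('pics/wrist3.png').astype(int)-cv2.imread('pics/wrist2.png')).mean(), robot.get_obs()['joint_velocities'].round(4))
E
```

```text
wrist ring [ 0.6178 -0.0144] [0.0757 0.076 ] tcp [ 0.5081 -0.0803  0.3815]
wrist tin [ 0.4811 -0.175 ] [0.0653 0.0687] tcp [ 0.5082 -0.0811  0.3814]
side ring [ 0.6183 -0.0119] [0.0715 0.0752] tcp [ 0.5081 -0.0815  0.3813]
side tin [ 0.4785 -0.1642] [0.0655 0.0797] tcp [ 0.508  -0.0816  0.3812]
scene ring [ 0.6118 -0.0189] [0.0576 0.0669] tcp [ 0.5079 -0.0815  0.3812]
scene tin [ 0.4897 -0.1484] [0.0209 0.0593] tcp [ 0.5078 -0.0813  0.3812]
6.219089626736111 [ 0.008  -0.0013  0.0013  0.0004  0.0013  0.0011]
```

```bash
python3 - <<'E'
from m import *
spot,o,c,im=circ('wrist','ring',(.618,-.0144)); tin,o,c,im=circ('wrist','tin',(.481,-.175))
g=cv2.cvtColor(im,cv2.COLOR_RGB2GRAY); U=[(x,int(np.argmax(g[:,x]<110))) for x in range(75,230,3)]
P=onplane(c,U,.003)[:,:2]; vx,vy,_,_=cv2.fitLine(P.astype(np.float32),cv2.DIST_HUBER,0,.001,.001).ravel()
print(U[0],U[-1],P[0],P[-1]); th=np.arctan2(vy,vx)%np.pi-np.pi/2; print('scanner yaw deg',np.degrees(th))
X=np.array([np.cos(th),np.sin(th)]);Y=np.array([-X[1],X[0]]); O=spot+.16*Y
hsv=cv2.cvtColor(im,cv2.COLOR_RGB2HSV); r=cv2.inRange(hsv,(0,170,80),(6,255,255))|cv2.inRange(hsv,(174,170,80),(180,255,255)); r[:, 240:]=0; r[260:]=0
n,l,s,ce=cv2.connectedComponentsWithStats(r)
for k in range(1,n):
    if s[k,4]>40: d=onplane(c,ce[k],.045)[0,:2]-O; print('red',ce[k],s[k],(d@X).round(4),(d@Y).round(4))
M=R.from_quat(o['tool_rot']).as_matrix(); print(M.round(3)); print('spot',spot,'tin',tin,'O',O,'sq',O-.062*X-.0005*Y)
E
```

```text
wrist ring [ 0.6178 -0.0144] [0.0758 0.0761] tcp [ 0.5077 -0.0808  0.3812]
wrist tin [ 0.4811 -0.1751] [0.0652 0.0682] tcp [ 0.5077 -0.0806  0.3812]
(75, 31) (228, 21) [0.69323676 0.19253776] [0.69679487 0.01725255]
scanner yaw deg 1.0302657
red [178.82909091  94.44727273] [173  75  13  39 275] 0.0001 -0.0763
red [140.2854251  145.92307692] [124 124  33  45 494] -0.0517 -0.0257
[[-0.001 -0.038 -0.999]
 [ 0.002 -0.999  0.038]
 [-1.    -0.002  0.001]]
spot [ 0.61781305 -0.01438928] tin [ 0.48108637 -0.17507365] O [0.61493616 0.14558485] sq [0.55295517 0.14397013]
```

```bash
python3 -m inch '[[[0,0,0,-0.056,1],[2,2,0.6,0,1],[3.5,2,0.6,0,1],[3.5,2,0.6,0,1],[3.5,2,0.5,0,1],[3.5,1.4,0.5,0,1],[0,0,0,0,1],[0,0,0,0,1]]]' 8; python3 -m inch '[[[0,0,0,0,1],[0,0,0,0,1],[0,0,0,0,1]]]'
cat > st.py <<'E'
from h import *
import sys
T=np.array(eval(sys.argv[1])); o=robot.get_obs(); M=R.from_quat(o['tool_rot']).as_matrix()
print('pos',o['position'].round(4),'toolY yaw',np.degrees(np.arctan2(M[1,1],M[0,1])).round(2),'vel',np.abs(o['joint_velocities']).max().round(3),'F',o['ft_force'].round(1),'w',round(float(o['grip_width']),4),'rows cm to target',(M.T@(T-o['position'])*100).round(2))
E
python3 st.py '[.481,-.175,.026]'
```

```text
time: 3.4
position: [0.4864, -0.1816, 0.2203]
tool_rot: [0.712, 0.006, -0.702, 0.009]
ft_force: [1.3, 0.0, 1.2]
grip_width: 0.087
time: 3.65
position: [0.4884, -0.1815, 0.2235]
tool_rot: [0.713, 0.006, -0.701, 0.01]
ft_force: [0.8, -0.2, -0.1]
grip_width: 0.0871
pos [ 0.4884 -0.1815  0.2235] toolY yaw -88.74 vel 0.025 F [ 0.8 -0.2 -0.1] w 0.0871 rows cm to target [19.73 -0.77  1.09]
```

```bash
python3 -m inch '[[[3,-0.3,0.5,0,1],[3,-0.3,0.4,0,1],[2,-0.2,0.2,0,1],[0,0,0,0,1],[0,0,0,0,1],[0,0,0,0,1]]]'; python3 - <<'E'
from m import *
_,_,_,im=circ('wrist','tin',(.481,-.175)); save('w4.png',im)
E
python3 st.py '[.481,-.175,.026]'
```

```text
time: 4.15
position: [0.4894, -0.1755, 0.1532]
tool_rot: [0.722, 0.003, -0.691, 0.018]
ft_force: [0.5, -0.2, 0.1]
grip_width: 0.0874
wrist tin [ 0.4813 -0.1754] [0.0644 0.0672] tcp [ 0.4894 -0.1755  0.1532]
pos [ 0.49   -0.1759  0.1537] toolY yaw -88.37 vel 0.011 F [ 0.4 -0.5 -0.2] w 0.0871 rows cm to target [12.71 -0.39  1.46]
```

View pics/w4.png

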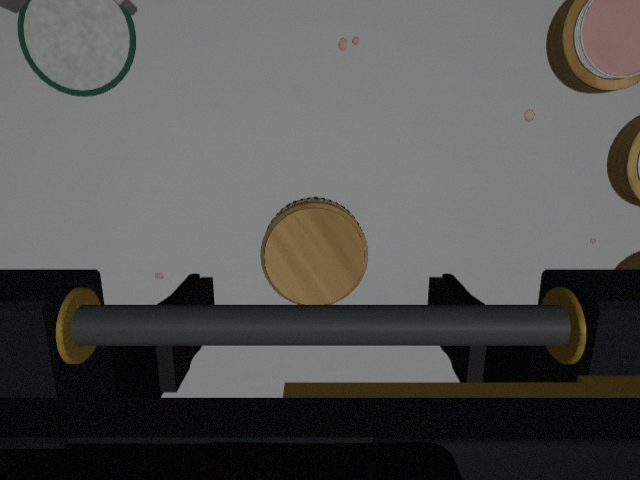

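The tin's lid is centred at (314,253), midway between the fingers (about 200 and 440), so I can go straight down.

```bash
python3 -m inch '[[[2,0,0.4,0,1],[2,0,0.4,0,1],[2,0,0.3,0,1],[2,0,0.3,0,1],[1,0,0,0,1],[0,0,0,0,1],[0,0,0,0,1]]]'; python3 - <<'E'
from h import *
print(R.from_quat(robot.get_obs()['tool_rot']).as_matrix().round(3))
E
python3 st.py '[.481,-.1755,.026]'
```

```text
time: 4.78
position: [0.4926, -0.1851, 0.0727]
tool_rot: [0.732, -0.003, -0.681, 0.025]
ft_force: [-0.0, -0.4, 0.6]
grip_width: 0.0872
[[ 0.072  0.029 -0.997]
 [-0.038 -0.999 -0.032]
 [-0.997  0.04  -0.071]]
pos [ 0.4926 -0.1851  0.0727] toolY yaw -88.31 vel 0.016 F [-0.  -0.4  0.6] w 0.0872 rows cm to target [ 4.53 -1.18  1.45]
```

```bash
python3 -m inch '[[[-4,-0.5,0,0,1],[-4,-0.5,0,0,1],[0,0,0,0,1],[0,0,0,0,1]]]'; python3 st.py '[.481,-.1755,.026]';  python3 -m inch '[[[0,0,0,0,1],[0,0,0,0,1],[0,0,0,0,1],[0,0,0,0,1]]]'; python3 - <<'E'
from h import *
o=robot.get_obs();print(R.from_quat(o['tool_rot']).as_matrix().round(3),o['q'].round(3))
E
```

```text
time: 5.12
position: [0.4879, -0.1724, 0.1529]
tool_rot: [0.73, -0.002, -0.683, 0.023]
ft_force: [0.2, 0.1, 0.4]
grip_width: 0.0872
pos [ 0.4879 -0.1724  0.1529] toolY yaw -88.31 vel 0.086 F [0.2 0.1 0.4] w 0.0872 rows cm to target [12.62 -0.17  1.54]
time: 5.45
position: [0.4892, -0.173, 0.1553]
tool_rot: [0.732, -0.003, -0.681, 0.025]
ft_force: [-0.5, 0.1, -0.4]
grip_width: 0.0874
[[ 0.073  0.03  -0.997]
 [-0.038 -0.999 -0.032]
 [-0.997  0.04  -0.071]] [-0.559  0.476  1.833  0.01   0.751  0.974]
```

```bash
python3 -m inch '[[[3,0,0.4,0,1],[3,0,0.4,0,1],[1.5,0,0.3,0,1]]]'; python3 st.py '[.481,-.1755,.026]'; python3 - <<'E'
from h import *
c=camera_info('wrist'); print('tweezers?',onplane(camera_info('scene'),[(268,368),(291,326)],0).round(3).tolist())
E
```

```text
time: 5.7
position: [0.4876, -0.1787, 0.0808]
tool_rot: [0.735, -0.005, -0.677, 0.027]
ft_force: [-0.2, -0.3, -0.6]
grip_width: 0.0872
pos [ 0.4876 -0.1787  0.0808] toolY yaw -88.31 vel 0.481 F [-0.2 -0.3 -0.6] w 0.0872 rows cm to target [ 5.39 -0.59  1.09]
tweezers? [[0.368, 0.259, 0.0], [0.413, 0.154, 0.0]]
```

```bash
python3 -m inch '[[[2.5,-0.2,0.4,0,1],[1.5,-0.3,0.4,0,1],[0.5,-0.1,0.1,0,1]]]'; python3 st.py '[.481,-.1755,.026]'
```

```text
time: 5.95
position: [0.48, -0.1746, 0.0293]
tool_rot: [0.733, -0.004, -0.679, 0.025]
ft_force: [-0.4, -0.0, -0.6]
grip_width: 0.0869
pos [ 0.48   -0.1746  0.0293] toolY yaw -88.38 vel 0.167 F [-0.4 -0.  -0.6] w 0.0869 rows cm to target [ 0.34  0.08 -0.07]
```

```bash
python3 -m inch '[[[0,-1,0,0,1],[-0.05,-1.5,0,0,1],[-0.05,-1.8,-0.05,0,1],[-0.05,-1.8,-0.05,0,1]]]'; python3 st.py '[.481,-.0084,.028]'
```

```text
time: 6.28
position: [0.4812, -0.1153, 0.0269]
tool_rot: [0.734, -0.007, -0.678, 0.024]
ft_force: [-0.1, -0.5, -0.0]
grip_width: 0.0869
pos [ 0.4812 -0.1153  0.0269] toolY yaw -88.78 vel 0.541 F [-0.1 -0.5 -0. ] w 0.0869 rows cm to target [ -0.57 -10.67  -0.25]
```

```bash
python3 -m inch '[[[-0.1,-1.8,-0.05,0,1],[-0.1,-1.8,-0.05,0,1],[-0.1,-1.8,-0.05,0,1],[-0.1,-1.5,-0.05,0,1]]]'; python3 st.py '[.481,-.0084,.028]'
```

```text
time: 6.62
position: [0.4832, -0.0419, 0.0309]
tool_rot: [0.736, -0.008, -0.677, 0.024]
ft_force: [-0.9, -0.3, 0.2]
grip_width: 0.0872
pos [ 0.4832 -0.0419  0.0309] toolY yaw -88.82 vel 0.507 F [-0.9 -0.3  0.2] w 0.0872 rows cm to target [ 0.12 -3.37  0.16]
```

```bash
python3 -m inch '[[[0.1,-1,0.05,0,1],[0,-0.7,0.05,0,1],[0,-0.3,0,0,1],[0,0,0,0,1]]]'; python3 st.py '[.481,-.0084,.028]'; python3 - <<'E'
from m import *
_,_,_,im=circ('wrist','tin',(.481,-.0169)); save('w5.png',im); circ('side','tin',(.481,-.0169))
E
```

```text
time: 6.95
position: [0.4826, -0.0166, 0.0318]
tool_rot: [0.737, -0.006, -0.675, 0.027]
ft_force: [0.6, -0.7, -0.4]
grip_width: 0.0874
pos [ 0.4826 -0.0166  0.0318] toolY yaw -88.47 vel 0.012 F [ 0.6 -0.7 -0.4] w 0.0874 rows cm to target [ 0.33 -0.84  0.17]
wrist tin [ 0.4941 -0.0261] [0.039  0.0613] tcp [ 0.4826 -0.0166  0.0318]
side tin [ 0.4585 -0.0124] [0.0318 0.0755] tcp [ 0.4827 -0.0169  0.0318]
```

View pics/w5.png

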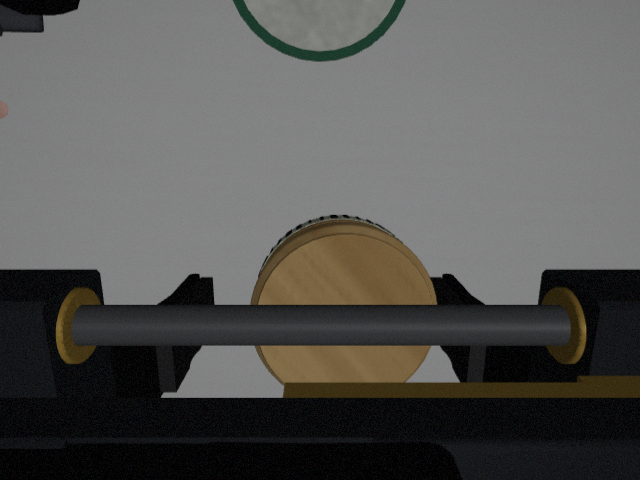

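```bash
python3 -m inch '[[[0.2,-0.9,0.1,0,1],[0.1,-0.3,0,0,1],[0,0.5,0.3,0,1],[0,0.4,2,0,1],[0,0,2.5,0,1],[0,0,2,0,1],[0,0,0.5,0,1]]]'; python3 st.py '[.425,-.0179,.028]'
```

```text
time: 7.63
position: [0.4129, -0.0225, 0.0225]
tool_rot: [0.741, -0.01, -0.671, 0.026]
ft_force: [-1.0, 1.1, -0.1]
grip_width: 0.0873
pos [ 0.4129 -0.0225  0.0225] toolY yaw -88.82 vel 0.192 F [-1.   1.1 -0.1] w 0.0873 rows cm to target [-0.44 -0.41 -1.27]
```

```bash
python3 -m inch '[[[-0.3,-0.3,0,0,0],[-0.1,-0.2,0,0,0],[0,0,0,0,0],[0,0,0,0,0],[0,0,0,0,0]]]'; python3 st.py '[.425,-.0179,.028]'; python3 - <<'E'
from m import *
circ('wrist','tin',(.481,-.0169)); circ('wrist','ring',(.6178,-.0144)); save('w6.png',camera('wrist'))
E
```

```text
time: 8.05
position: [0.4156, -0.0193, 0.0269]
tool_rot: [0.742, -0.011, -0.669, 0.025]
ft_force: [-0.5, 0.9, -0.0]
grip_width: 0.0614
pos [ 0.4156 -0.0193  0.0269] toolY yaw -89.02 vel 0.025 F [-0.5  0.9 -0. ] w 0.0614 rows cm to target [-0.02 -0.12 -0.95]
wrist tin [ 0.4797 -0.0173] [0.0654 0.0663] tcp [ 0.4156 -0.0193  0.0269]Traceback (most recent call last):
  File "<stdin>", line 2, in <module>
  File "m.py", line 11, in circ
    h=hull(m,q[0],r); P=onplane(c,h,z)[:,:2].astype(np.float32); e=cv2.fitEllipse(P)
  File "m.py", line 4, in hull
    n,l,s,_=cv2.connectedComponentsWithStats(z); z=(l==1+np.argmax(s[1:,4])).astype(np.uint8)
                                                         ~~~~~~~~~^^^^^^^^^
    return _wrapfunc(a, 'argmax', axis=axis, out=out, **kwds)
    return bound(*args, **kwds)
ValueError: attempt to get argmax of an empty sequence
```

```bash
python3 -m inch '[[[0,-0.1,0,0,0],[0,0,0,0,0],[0,0,0,0,0],[0,0,0,0,0],[0,0,0,0,0],[0,0,0,0,0],[0,0,0,0,0],[0,0,0,0,0]]]'; python3 -m inch '[[[0,0,0,0,0],[0,0,0,0,0],[0,0,0,0,0]]]'; python3 st.py '[.573,-.0157,.028]'; python3 - <<'E'
from h import *
print(R.from_quat(robot.get_obs()['tool_rot']).as_matrix().round(3))
E
```

```text
time: 8.82
position: [0.4165, -0.018, 0.0267]
tool_rot: [0.743, -0.011, -0.669, 0.026]
ft_force: [-0.4, 0.5, 0.5]
grip_width: 0.0033
time: 9.07
position: [0.4164, -0.018, 0.0267]
tool_rot: [0.743, -0.011, -0.669, 0.026]
ft_force: [0.5, -0.9, 0.4]
grip_width: 0.0004
pos [ 0.4164 -0.018   0.0267] toolY yaw -88.97 vel 0.001 F [ 0.5 -0.9  0.4] w 0.0004 rows cm to target [  1.49   0.06 -15.6 ]
[[ 0.104  0.018 -0.994]
 [-0.051 -0.998 -0.023]
 [-0.993  0.053 -0.103]]
```

```bash
python3 -m inch '[[[0.1,0,-1,0,0],[0.1,0,-1.2,0,0],[0.15,0,-1.5,0,0],[0.15,0,-1.5,0,0],[0.15,0,-1.5,0,0]]]'; python3 st.py '[.573,-.0157,.028]'
```

```text
time: 9.48
position: [0.4765, -0.0148, 0.0259]
tool_rot: [0.737, -0.01, -0.676, 0.024]
ft_force: [-1.7, 0.2, 1.5]
grip_width: 0.0007
pos [ 0.4765 -0.0148  0.0259] toolY yaw -89.0 vel 0.459 F [-1.7  0.2  1.5] w 0.0007 rows cm to target [ 0.64  0.27 -9.63]
```

```bash
python3 -m inch '[[[0.1,0.1,-1.5,0,0],[0.1,0.1,-1.5,0,0],[0.1,0.1,-1.2,0,0],[0.1,0,-0.9,0,0],[0.1,0,-0.5,0,0]]]'; python3 st.py '[.573,-.0157,.028]'; python3 - <<'E'
from m import *
circ('wrist','tin',(.6,-.015))
E
```

```text
time: 9.9
position: [0.5333, -0.0159, 0.0253]
tool_rot: [0.735, -0.009, -0.678, 0.023]
ft_force: [-1.5, 0.2, 1.3]
grip_width: 0.0003
pos [ 0.5333 -0.0159  0.0253] toolY yaw -88.95 vel 0.144 F [-1.5  0.2  1.3] w 0.0003 rows cm to target [ 0.05  0.06 -3.98]
wrist tin [ 0.5783 -0.0164] [0.0663 0.0678] tcp [ 0.5333 -0.0159  0.0253]
```

```bash
python3 -m inch '[[[0,0,-1,0,0],[0,0,-1,0,0],[0,0,-0.8,0,0],[0,0,-0.5,0,0]]]'; python3 st.py '[.573,-.0153,.028]'; python3 -m inch '[[[0,0,-0.5,0,0],[0,0,-0.4,0,0]]]'; python3 st.py '[.573,-.0153,.028]'
```

```text
time: 10.28
position: [0.5641, -0.0144, 0.0265]
tool_rot: [0.732, -0.009, -0.68, 0.023]
ft_force: [-0.3, 0.3, -0.6]
grip_width: 0.001
pos [ 0.5641 -0.0144  0.0265] toolY yaw -88.95 vel 0.152 F [-0.3  0.3 -0.6] w 0.001 rows cm to target [-0.08  0.11 -0.9 ]
time: 10.45
position: [0.5737, -0.0142, 0.0271]
tool_rot: [0.732, -0.009, -0.681, 0.023]
ft_force: [-0.9, 0.1, -1.3]
grip_width: 0.0007
pos [ 0.5737 -0.0142  0.0271] toolY yaw -88.94 vel 0.14 F [-0.9  0.1 -1.3] w 0.0007 rows cm to target [-0.09  0.12  0.06]
```

```bash
python3 -m inch '[[[0,0,-0.2,0,0],[0,0,-0.2,0,0]]]'; python3 -m inch '[[[0,0,-0.3,0,0],[0,0,-0.3,0,0]]]'; python3 - <<'E'
from m import *
_,_,_,im=circ('wrist','tin',(.618,-.0144)); save('w7.png',im)
E
python3 st.py '[.573,-.0153,.028]'
```

```text
time: 10.62
position: [0.5741, -0.0134, 0.0266]
tool_rot: [0.729, -0.008, -0.684, 0.023]
ft_force: [-4.6, -1.4, 4.1]
grip_width: 0.0006
time: 10.78
position: [0.5743, -0.013, 0.0264]
tool_rot: [0.725, -0.007, -0.689, 0.023]
ft_force: [-6.1, -2.1, 5.6]
grip_width: 0.0003
wrist tin [ 0.6187 -0.0144] [0.0674 0.0675] tcp [ 0.5743 -0.013   0.0264]
pos [ 0.5744 -0.0129  0.0264] toolY yaw -88.84 vel 0.018 F [-5.9 -0.8  4.8] w 0.0008 rows cm to target [-0.15  0.24  0.13]
```

View pics/w7.png

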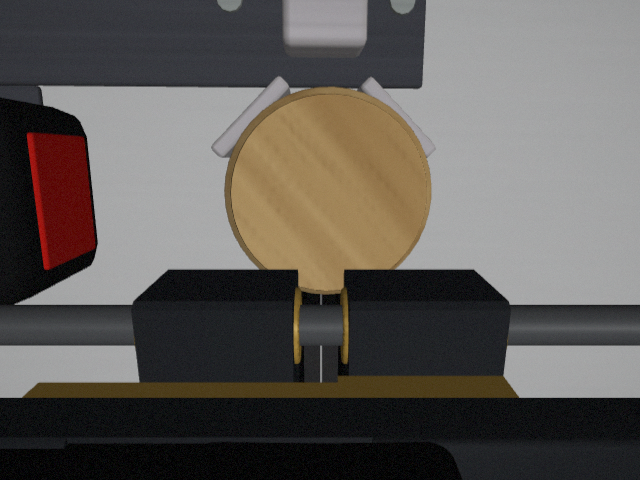

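The lid at (330,190) sits against both wall pieces, at (250,118) and (397,118). The pushing force rose while the arm stopped, so the tin looks home. I'll give one more modest press and then back off.

```bash
python3 -m inch '[[[0,0,-0.6,0,0],[0,0,-0.6,0,0]]]'; python3 -m inch '[[[0,0,0.5,0,0],[0,0,1.5,0,0],[0,0,2,0,0],[0,0,2,0,0],[0,0,1,0,0],[0,0,0,0,0]]]'; python3 - <<'E'
from m import *
circ('wrist','tin',(.618,-.0144))
E
python3 st.py '[.553,.144,.2]'
```

```text
time: 11.0
position: [0.5748, -0.0117, 0.026]
tool_rot: [0.716, -0.006, -0.698, 0.022]
ft_force: [-11.1, -1.6, 8.3]
grip_width: 0.0005
time: 11.5
position: [0.508, -0.0143, 0.0253]
tool_rot: [0.721, -0.007, -0.692, 0.023]
ft_force: [-0.2, -0.2, -0.6]
grip_width: 0.0004
wrist tin [ 0.6224 -0.0142] [0.067  0.0773] tcp [ 0.508  -0.0143  0.0253]
pos [ 0.5093 -0.0146  0.0254] toolY yaw -88.81 vel 0.054 F [0.4 0.  0.5] w 0.0002 rows cm to target [-17.9  -15.    -5.46]
```

```bash
python3 -m inch '[[[-4,0,0,0,1],[-4,0,0,0,1],[-3,-1,-0.5,0,1],[-2,-3,-1,0,1],[0,-3.5,-1,0,1],[0,-3.5,-1,0,1],[0,-2,-0.5,0,1],[0,-0.5,0,0,1]]]' 3; python3 -m inch '[[[0,0,0,0,1],[0,0,0,0,1],[0,0,0,0,1]]]';python3 st.py '[.553,.1435,.2]'; python3 - <<'E'
from h import *
print(R.from_quat(robot.get_obs()['tool_rot']).as_matrix().round(3))
E
```

```text
time: 12.22
position: [0.5592, 0.1304, 0.1565]
tool_rot: [0.729, -0.009, -0.684, 0.018]
ft_force: [0.5, 0.1, -0.8]
grip_width: 0.0454
time: 12.47
position: [0.5617, 0.1317, 0.1573]
tool_rot: [0.731, -0.007, -0.682, 0.019]
ft_force: [1.0, -0.1, 0.5]
grip_width: 0.0658
pos [0.5617 0.1317 0.1573] toolY yaw -89.09 vel 0.012 F [ 1.  -0.1  0.5] w 0.0658 rows cm to target [-4.36 -1.03  0.56]
[[ 0.069  0.016 -0.998]
 [-0.037 -0.999 -0.018]
 [-0.997  0.038 -0.068]]
```

```bash
python3 -m inch '[[[0,-1,0.7,0,1],[0,-0.2,0,0,1],[0,0,0,0,1],[0,0,0,0,1]]]'; python3 - <<'E'
from h import *
c=camera_info('wrist'); im=camera('wrist'); save('w8.png',im); hsv=cv2.cvtColor(im,cv2.COLOR_RGB2HSV)
th=np.radians(1.03); X=np.array([np.cos(th),np.sin(th)]);Y=np.array([-X[1],X[0]]); O=np.array([.61494,.14558])
r=cv2.inRange(hsv,(0,170,60),(6,255,255))|cv2.inRange(hsv,(174,170,60),(180,255,255))
n,l,s,ce=cv2.connectedComponentsWithStats(r)
for k in range(1,n):
    if s[k,4]>60: d=onplane(c,ce[k],.045)[0,:2]-O; print('red',ce[k].round(),s[k],(d@X).round(4),(d@Y).round(4))
print(proj(c,[[*(O-.062*X-.0005*Y),.057],[*(O-.062*X+.02*Y),.04],[*(O-.062*X-.036*Y),.04]]).round())
E
python3 st.py '[.553,.1435,.032]'
```

```text
time: 12.8
position: [0.5527, 0.1407, 0.1554]
tool_rot: [0.73, -0.009, -0.684, 0.018]
ft_force: [-0.4, -0.2, -0.3]
grip_width: 0.0854
red [346. 233.] [327 194  36  79 977] -0.0527 -0.0246
[[309. 252.]
 [276. 247.]
 [363. 245.]]
pos [0.5529 0.1407 0.1555] toolY yaw -89.4 vel 0.009 F [-0.4  1.3  0.4] w 0.0863 rows cm to target [12.3  -0.76  0.8 ]
```

View pics/w8.png

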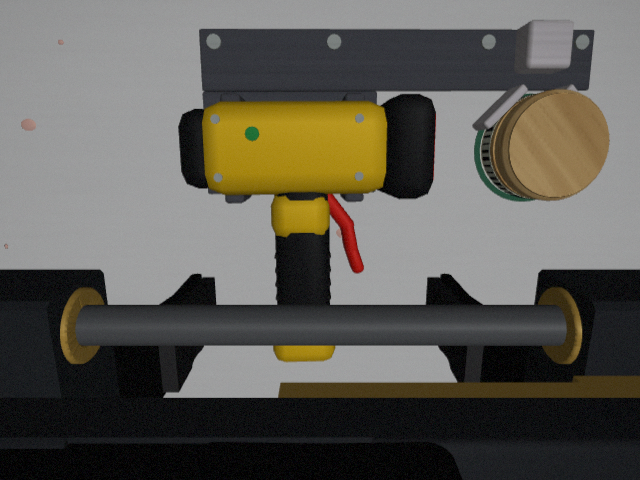

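The trigger at (346,233) and the grip (columns 275 to 330) match the predicted squeeze geometry, and the tin at (560,145) is still in the V. I'll descend.

```bash
python3 -m inch '[[[2,-0.2,0.2,0,1],[2.5,-0.2,0.2,0,1],[2,-0.2,0.2,0,1],[0.5,0,0,0,1]]]'; python3 st.py '[.553,.1435,.032]'
```

```text
time: 13.18
position: [0.5551, 0.1429, 0.0862]
tool_rot: [0.733, -0.01, -0.68, 0.017]
ft_force: [-0.6, 0.0, 0.3]
grip_width: 0.0872
pos [0.5551 0.1429 0.0862] toolY yaw -89.53 vel 0.117 F [-0.6  0.   0.3] w 0.0872 rows cm to target [ 5.38 -0.27  0.62]
```

```bash
python3 -m inch '[[[1.5,-0.1,0.2,0,1],[1.5,-0.1,0.2,0,1],[1,-0.1,0.2,0,1],[0.6,0,0,0,1]]]'; python3 st.py '[.553,.1435,.032]'
```

```text
time: 13.52
position: [0.5544, 0.1431, 0.0389]
tool_rot: [0.734, -0.011, -0.679, 0.017]
ft_force: [-0.4, 0.7, 0.3]
grip_width: 0.0871
pos [0.5544 0.1431 0.0389] toolY yaw -89.61 vel 0.145 F [-0.4  0.7  0.3] w 0.0871 rows cm to target [ 0.68 -0.07  0.19]
```

```bash
python3 -m inch '[[[0.5,0,0.1,0,1],[0.2,0,0,0,1],[0,0,0,0,0.55],[0,0,0,0,0.55],[0,0,0,0,0.55],[0,0,0,0,0.55],[0,0,0,0,0.55]]]' 3; python3 st.py '[.553,.1435,.032]'; python3 -m inch '[[[0,0,0,0,0],[0,0,0,0,0],[0,0,0,0,0],[0,0,0,0,0],[0,0,0,0,0],[0,0,0,0,0]]]' 3; python3 st.py '[.553,.1435,.032]'
```

```text
time: 14.1
position: [0.5559, 0.1422, 0.0332]
tool_rot: [0.735, -0.011, -0.678, 0.017]
ft_force: [-1.1, -3.1, -0.5]
grip_width: 0.0614
pos [0.5559 0.1422 0.0332] toolY yaw -89.61 vel 0.019 F [-1.1 -3.1 -0.5] w 0.0614 rows cm to target [ 0.09 -0.14  0.3 ]
time: 14.6
position: [0.5541, 0.1408, 0.0334]
tool_rot: [0.734, -0.011, -0.679, 0.018]
ft_force: [-1.3, -2.2, -1.1]
grip_width: 0.0493
pos [0.5541 0.1408 0.0334] toolY yaw -89.57 vel 0.002 F [-1.3 -2.2 -1.1] w 0.0493 rows cm to target [ 0.12 -0.27  0.12]
```

```bash
python3 -m inch '[[[0,-0.1,0,0,0],[0,0,0,0,0],[0,0,0,0,0]]]' 3; python3 st.py '[.553,.1435,.032]'
```

```text
time: 14.85
position: [0.5537, 0.1416, 0.0334]
tool_rot: [0.733, -0.011, -0.68, 0.018]
ft_force: [-0.6, -2.9, -0.2]
grip_width: 0.0478
pos [0.5537 0.1416 0.0334] toolY yaw -89.57 vel 0.004 F [-0.6 -2.9 -0.2] w 0.0478 rows cm to target [ 0.12 -0.2   0.08]
```

```bash
python3 -m inch '[[[0,-0.1,0,0,0],[0,-0.1,0,0,0],[0,0,0,0,0],[0,0,0,0,0]]]' 12; python3 st.py '[.553,.1435,.032]'
```

```text
time: 15.18
position: [0.5524, 0.1451, 0.0331]
tool_rot: [0.733, -0.012, -0.68, 0.015]
ft_force: [-1.0, -2.3, -0.7]
grip_width: 0.0403
pos [0.5524 0.1451 0.0331] toolY yaw -89.89 vel 0.006 F [-1.  -2.3 -0.7] w 0.0403 rows cm to target [ 0.12  0.16 -0.05]
```

```bash
python3 -m inch '[[[0,0,0,0,0],[0,0,0,0,0],[0,0,0,0,0],[0,0,0,0,0],[0,0,0,0,0],[0,0,0,0,0],[0,0,0,0,0],[0,0,0,0,0]]]' 16; python3 st.py '[.553,.1435,.032]'; python3 -m inch '[[[0,0,0,0,0],[0,0,0,0,0],[0,0,0,0,0],[0,0,0,0,0],[0,0,0,0,0],[0,0,0,0,0],[0,0,0,0,0],[0,0,0,0,0]]]' 16; python3 st.py '[.553,.1435,.032]'
```

```text
time: 15.85
position: [0.5524, 0.1452, 0.0331]
tool_rot: [0.733, -0.013, -0.68, 0.014]
ft_force: [-1.6, -1.2, -0.4]
grip_width: 0.0401
pos [0.5524 0.1452 0.0331] toolY yaw -89.98 vel 0.002 F [-1.6 -1.2 -0.4] w 0.0401 rows cm to target [ 0.12  0.16 -0.05]
time: 16.52
position: [0.5524, 0.1452, 0.0331]
tool_rot: [0.733, -0.013, -0.68, 0.014]
ft_force: [-1.1, -2.3, 0.4]
grip_width: 0.0403
pos [0.5524 0.1452 0.0331] toolY yaw -89.98 vel 0.001 F [-1.1 -2.3  0.4] w 0.0403 rows cm to target [ 0.12  0.16 -0.05]
```

```bash
python3 -m inch '[[[0,0,0,0,1],[0,0,0,0,1],[0,0,0,0,1],[0,0,0,0,1],[0,0,0,0,1],[0,0.2,0,0,1],[0,0.2,0,0,1],[0,0.2,0,0,1]]]' 3; python3 -m inch '[[[0,0,0,0,1],[0,0,0,0,1],[-1,0,0,0,1],[-2,0,-0.1,0,1],[-3,0,-0.2,0,1],[-3,0,-0.2,0,1],[-2,0,0,0,1]]]'; python3 -m inch '[[[-3,0,1,0,1],[-3,0,1,0,1],[-1,0,0.5,0,1],[0,0,0,0,1],[0,0,0,0,1],[0,0,0,0,1],[0,0,0,0,1]]]'; python3 - <<'E'
from m import *
o=robot.get_obs(); c=camera_info('wrist'); im=camera('wrist'); save('w9.png',im); hsv=cv2.cvtColor(im,cv2.COLOR_RGB2HSV)
th=np.radians(1.03); X=np.array([np.cos(th),np.sin(th)]);Y=np.array([-X[1],X[0]]); O=np.array([.61494,.14558])
r=cv2.inRange(hsv,(0,170,60),(6,255,255))|cv2.inRange(hsv,(174,170,60),(180,255,255))
n,l,s,ce=cv2.connectedComponentsWithStats(r)
for k in range(1,n):
    if s[k,4]>60: d=onplane(c,ce[k],.045)[0,:2]-O; print('red',ce[k].round(),s[k],(d@X).round(4),(d@Y).round(4))
circ('wrist','tin',(.618,-.0144)); print(o['ft_force'],o['grip_width'])
E
```

```text
time: 17.18
position: [0.5578, 0.1391, 0.0342]
tool_rot: [0.736, -0.011, -0.676, 0.017]
ft_force: [-0.9, 0.3, -0.2]
grip_width: 0.084
time: 17.77
position: [0.5485, 0.1431, 0.1447]
tool_rot: [0.731, -0.011, -0.682, 0.016]
ft_force: [0.6, 0.2, 0.1]
grip_width: 0.0868
time: 18.35
position: [0.5186, 0.1466, 0.2223]
tool_rot: [0.735, -0.01, -0.678, 0.016]
ft_force: [-0.0, -0.9, 0.2]
grip_width: 0.0871
red [346. 178.] [331 145  30  66 676] -0.0524 -0.0245
wrist tin [ 0.6183 -0.0146] [0.0641 0.0663] tcp [0.5184 0.1465 0.2219]
[-0.03841433 -0.91359566  0.20020811] 0.08706640587316242
```

View pics/w9.png

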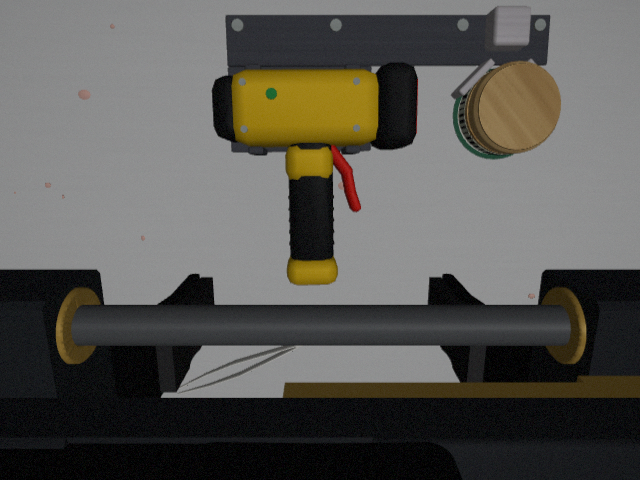

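The trigger at (346,178) is back out, measuring (-0.0524, -0.0245) in the scanner frame, the same as before the squeeze. The tin at (513,107) is at (0.6183, -0.0146), within 1 mm of the ring centre. The robot touches nothing, so I'll hand in.

```bash
python3 -c "
from rig import robot
print(robot.hand_in())"
```

```text
the job is handed in; nothing more can be done
None
```

The closed tin is booked in: I slid it home into the V stop, squeezed the trigger fully, held it and let go, then handed in at about 18.5 s. No verdict was reported.

- **Tin:** I pushed it along the table, first +y with the open fingers around it, then +x with the fingers closed. The final press was about 11 N, and the arm stopped moving against the V. After the squeeze it measured (0.6183, -0.0146), against the ring centre at (0.6178, -0.0144). The pictures showed it against the stop's walls.
- **Trigger:** The lightest force (3 N) stalled with the fingers at 48 mm, so I raised it. At 12 N they closed to 40.3 mm, and 16 N did not close them any further, so the trigger was at its stop. I held it there for over 1.3 s and opened fully. Afterwards the trigger measured the same as before the squeeze, within 0.1 mm.
- **Disagreements:**
  - The first wrist measurement was 6 mm off because the arm was still settling, so I took it again.
  - The tool tilted by up to about 6° during the moves; this did no visible harm.
  - One tin fit, taken just after backing off, was stretched and read 4 mm off in x. I put that down to a V wall caught in the colour mask, and later fits agreed.
  - I did not measure the bystanders at the end. No move went near them except the tweezers, and I saw no contact.

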